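Level the slab roller to one thickness

TASK

Set both ends of the slab roller to the same thickness: turn both thickness dials, left and right, until the index line on each pointer lines up with the long line of its scale, pushing the bar handles round with light fingertip pushes on their sides: do not grip them. Leave the tools and pots lying about where they are.

Things in the scene. Friction and masses are not known exactly. Their poses are not given: they have to be found in the camera images.
- slab_roller: table-top slab roller, fixed to the table. Origin on the table under its centre, z up; turned up to 0.2 rad. Roller (diameter 70) along its y axis. Bed 460 (x) x 340 (y), top 60 up. End frames with the dials at y = +195 (left) and -195 (right). Hand wheel, diameter 200, at y = -310, top 201 up, its grip out to y = -380. Else nothing on it but the dial handles rises over 184
- left_dial (a joint): left thickness dial's angle (rad): 0 when its pointer is exactly on the long line of its scale, growing counter-clockwise seen from above; stops at -2.1 and 2.1. Starts anywhere in -1.4 to 1.4, maybe near 0. Stiff (about 0.16 N m, 3 to 5 N on an arm); stays where it is left, no spring-back
- left_handle: black bar handle turning with the left dial. Origin on the vertical turning axis, on the scale plate's top (184 above the table); x axis along the pointer. Two arms 16 wide, flat upright sides, 6 to 28 above the plate: pointer along +x, full to 48 from the axis, tapering to a nose at 68, white index line 4 wide on top; tail along -x, square-ended at 64, no line. Hub radius 16.5, top 35 up
- left_pointer_tip (a point): tip of the left pointer's nose, 68 from the turning axis and 9 above the scale plate
- left_long_line (a point): point on the long line of the left scale, 74 from the turning axis, on top of the fixed aluminium scale plate (radius 82). Black lines every 15 degrees run from 70 to 80 from the axis; only the long line reaches inward to 45, and it is wider (4). It points along the slab roller's +x, away from the robot
- right_dial (a joint): right thickness dial's angle (rad): 0 when its pointer is exactly on the long line of its scale, growing counter-clockwise seen from above; stops at -2.1 and 2.1. Starts at -1.4 to -0.45. Stiff (about 0.16 N m, 3 to 5 N on an arm); stays where it is left, no spring-back
- right_handle: black bar handle turning with the right dial. Origin on the vertical turning axis, on the scale plate's top (184 above the table); x axis along the pointer. Two arms 16 wide, flat upright sides, 6 to 28 above the plate: pointer along +x, full to 48 from the axis, tapering to a nose at 68, white index line 4 wide on top; tail along -x, square-ended at 64, no line. Hub radius 16.5, top 35 up
- right_pointer_tip (a point): tip of the right pointer's nose, 68 from the turning axis and 9 above the scale plate
- right_long_line (a point): point on the long line of the right scale, 74 from the turning axis, on top of the fixed aluminium scale plate (radius 82). Black lines every 15 degrees run from 70 to 80 from the axis; only the long line reaches inward to 45, and it is wider (4). It points along the slab roller's +x, away from the robot
- guide_stick_a: wooden thickness guide stick, 300 x 22 x 8, lying across the bed on its +x half, nearer the roller; origin at the centre of its underside; loose, to be left alone
- guide_stick_b: second, equal guide stick, farther from the roller; loose, to be left alone
- rib: wooden kidney-shaped rib, 110 x 40 x 7, lying on the bed on its -x half; origin near the centre of its underside; loose, to be left alone
- tape_roll: roll of yellow tape, outside diameter 90, 24 high, lying flat on the bed on its -x half; origin at the centre of its underside; loose, to be left alone
- mug: bisque-fired mug, diameter 80, 95 high, standing on the table close beside the left end frame, on the +x side; origin at the centre of its underside; loose, to be left alone
- mallet: mallet, 220 long, lying on the table beside the left end frame, on the -x side; loose, to be left alone
- bowl: green plastic bowl, diameter 140, 60 high, on the table at the right of the machine, on the -x side; origin at the centre of its underside; loose, to be left alone

How it is judged:
By the outcome, as a careful person would: the job done as asked, in the order asked, and still so for the second after the job is handed in, with the robot touching nothing.
It also fails if it takes over 48 s, if anything falls off the work surface, if the arm or the gripper's body presses on something with over 40 N, if the wrist force passes 120 N, or if a joint passes its speed limit or range.

ROBOT

A 6-joint arm with a two-finger parallel gripper is mounted at the origin on the work surface. World frame = base frame: x ahead of the robot, y to its left, z up, the work surface at z = 0. Lengths are in m, angles in rad, forces in N, time in s.
With the tool pointing down it reaches from about 0.35 to 0.975 m from the base axis. Payload 7.1 kg.
Tool frame: the origin (TCP) lies midway between the tips of the shut fingers; the grasp point (between the pads) lies 19 mm behind it; z points along the fingers, x is the direction in which the jaws open and shut, and the axes are right-handed (so a half turn about z gives the same grasp; the last joint's range is limited). The gripper opens to 88 mm and grips with 3 to 60 N. Pads are 20 mm wide; open, the fingers measure 115 mm over their backs; the gripper's body (75 mm by 178 mm) begins 61 mm behind the grasp point.
Start: joints at [-1.322, 0.423, 1.63, -0, 1.089, -0.019], TCP at [0.165, -0.603, 0.201] pointing down, gripper open.
Joint ranges: [-3, 3], [-0.9, 2.11], [0.09, 2.58], [-1.31, 4.45], [0.11, 2.69], [-2.54, 2.54]. Speed limits (rad/s): [2.39, 2.39, 3.01, 3.14, 3.14, 3.14].

INTERFACE

Orientations are given as a unit quaternion [w, x, y, z].
In Python, from station import move_pose, movel, movej, command_gripper, wait, inverse_kinematics, read_camera, camera_info, MotionError, job_done, get_time, get_joint_pos, get_qvel, get_effort, get_tcp_pos, get_ee_rot, get_ft_force, get_ft_torque, get_grip_width gives the robot as it stands. Calls block until the motion is done:
- move_pose(position, orientation): joint-space move of the TCP to a pose.
- movel(position, frame=None, v=0.15, until_force=None): straight line of the TCP; frame=None keeps the orientation; v is the mean speed in m/s. With until_force (N) it stops when the force on the tool has changed by that much, and returns True; else False.
- movej(angles): joint-space move.
- command_gripper(opening): opening from 0.0 (shut) to 1.0 (fully open); the grip force is fixed at half the most; returns when the fingers have stopped.
- wait(seconds).
- inverse_kinematics(position, orientation): joint angles nearest the present ones, or None.
- read_camera(name): name is "scene" or "top" or "wrist"; returns the picture (480x640x3 uint8, red, green, blue); there is no depth.
- camera_info(name): a dict with "intrinsics" (3x3 intrinsics, pixels), "dist" ([k1, k2, p1, p2, k3] as OpenCV has them; the pictures are not rectified), "T" (4x4, takes a point from camera to world coordinates); the wrist camera has in their place "tool_from_camera" (4x4, takes a point from camera to tool coordinates, whose origin is the TCP and whose axes are the tool frame's). Camera axes: x right, y up, looking along -z (the intrinsics and any distortion apply to the point x, -y, -z); pixel columns grow to the right and rows downward; lengths in m; the calibration is good to about 2 mm. A picture is of the moment at which its call begins: read the wrist's pose just before it. camera_info takes no time and is no camera call.
A pose or a line that the arm cannot do raises MotionError and nothing moves.
- job_done(): hands the job in, once; it reports no verdict.
Readings, each from a call of its own:
- get_time(): time.
- get_joint_pos(): joint angles.
- get_qvel(): joint speeds.
- get_effort(): joint torques, N m.
- get_tcp_pos(): TCP position.
- get_ee_rot(): TCP orientation.
- get_ft_force(): force on the tool from outside, world axes, zero at the start.
- get_ft_torque(): the same for the moment, N m.
- get_grip_width(): opening from 0.0 (shut) to 1.0 (fully open).
Only numpy, scipy, OpenCV 4.12 (cv2) and the standard library are available. Lean on these libraries where they do the work, as an engineer would, in place of code of your own. Each camera call takes 0.05 s, during which the arm holds its last target. There are 200 camera calls.

## Working session

There is one attempt and no reset: what is moved stays moved. The work goes in short steps, each a Python script; the robot and the scene stay as the last script left them, time stands still between calls to the robot, and variables do not carry over. Pictures are saved under pics/ and viewed, about 8 in all and at most 12, crops included, and the job is handed in when it is done.

```bash
mkdir -p pics; ls; python3 - <<'E'
from station import *
import cv2,numpy as np
for n in("top","scene"):
    im=read_camera(n); cv2.imwrite(f"pics/{n}0.png",im[:,:,::-1])
    c=camera_info(n); print(n,np.round(c["intrinsics"],1).tolist(),c["dist"],np.round(c["T"],3).tolist())
print(np.round(camera_info("wrist")["tool_from_camera"],3).tolist(),np.round(camera_info("wrist")["intrinsics"],1).tolist(),camera_info("wrist")["dist"],get_time(),get_ee_rot(),get_tcp_pos())
E
```

```text
pics
top [[446.8, 0.0, 319.8], [0.0, 446.8, 247.4], [0.0, 0.0, 1.0]] [-0.10247961  0.          0.          0.          0.        ] [[0.024, 0.994, -0.104, 0.398], [-0.999, 0.021, -0.031, -0.008], [-0.029, 0.105, 0.994, 1.024], [0.0, 0.0, 0.0, 1.0]]
scene [[440.1, 0.0, 323.4], [0.0, 440.1, 242.5], [0.0, 0.0, 1.0]] [-0.00432966  0.          0.          0.          0.        ] [[0.77, -0.47, 0.431, 0.914], [0.638, 0.576, -0.511, -0.474], [-0.008, 0.669, 0.743, 0.833], [0.0, 0.0, 0.0, 1.0]]
[[1.0, -0.0, -0.001, 0.001], [-0.0, -0.967, -0.256, -0.069], [-0.001, 0.256, -0.967, -0.183], [0.0, 0.0, 0.0, 1.0]] [[415.9, 0.0, 312.9], [0.0, 415.9, 232.7], [0.0, 0.0, 1.0]] [-0.01790562  0.          0.          0.          0.        ] 0.1 [-4.27886189e-04  7.95173368e-01 -6.06381770e-01 -5.30521647e-04] [ 0.16528548 -0.60219471  0.19999139]
```

View pics/top0.png

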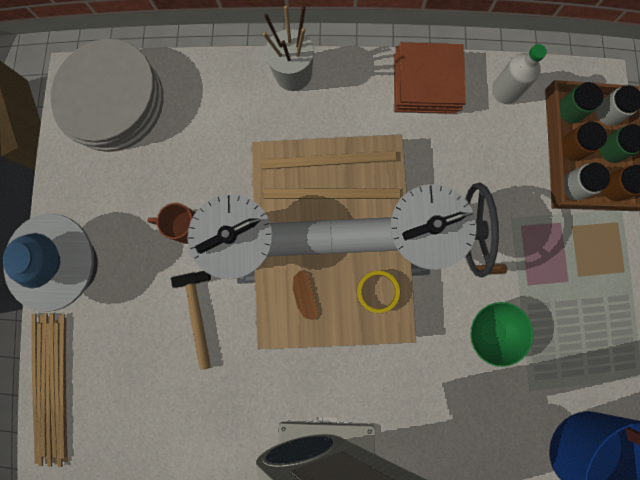

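View pics/scene0.png

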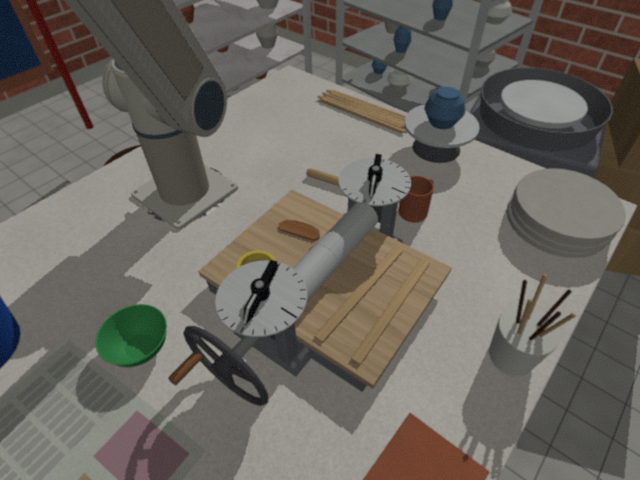

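The top view shows the left dial hub near (227,234) and the right one near (437,223). I'll enlarge both to tell pointer from tail, and fit the plates.

```bash
cat > h.py <<'E'
from station import *
import cv2,numpy as np
from scipy.spatial.transform import Rotation as R
def T_wrist(p,q):
    T=np.eye(4);T[:3,:3]=R.from_quat([q[1],q[2],q[3],q[0]]).as_matrix();T[:3,3]=p
    return T@np.array(camera_info("wrist")["tool_from_camera"])
def snap(n):
    c=camera_info(n)
    T=T_wrist(get_tcp_pos(),get_ee_rot()) if n=="wrist" else np.array(c["T"])
    return read_camera(n)[:,:,::-1].copy(),np.array(c["intrinsics"]),np.array(c["dist"]),T
def rectify(im,K,D,T,ctr,z,half=.1,s=4000):
    """metric picture of the plane z: column = -y, row = -x, s px/m (plane homography)"""
    n=int(2*half*s);g=np.mgrid[0:n,0:n]
    P=np.stack([ctr[0]+half-g[0]/s,ctr[1]+half-g[1]/s,np.full(g[0].shape,z)],-1).reshape(-1,3)
    C=(P-T[:3,3])@T[:3,:3]; C=C*[1,-1,-1]
    uv=cv2.projectPoints(C,np.zeros(3),np.zeros(3),K,D)[0].reshape(n,n,2).astype(np.float32)
    return cv2.remap(im,uv[...,0],uv[...,1],cv2.INTER_CUBIC)
def cast(uv,K,D,T,z):
    a=cv2.undistortPoints(np.array(uv,float).reshape(-1,1,2),K,D).reshape(-1,2)
    d=np.c_[a[:,0],-a[:,1],-np.ones(len(a))]@T[:3,:3].T; o=T[:3,3]
    return o+d*((z-o[2])/d[:,2])[:,None]
E
python3 - <<'E'
from h import *
im,K,D,T=snap("top")
out=[]
for px in((227,234),(437,223)):
    c=cast([px],K,D,T,.219)[0];print(c)
    out.append(rectify(im,K,D,T,c,.184,.1,2000))
    # white disc outline
    r=rectify(im,K,D,T,c,.184,.13,2000);hsv=cv2.cvtColor(r,cv2.COLOR_BGR2HSV)
    out[-1]=cv2.resize(out[-1],(400,400))
cv2.imwrite("pics/a.png",np.hstack(out))
E
```

```text
[0.50367776 0.18887368 0.219     ]
[ 0.53170257 -0.19485076  0.219     ]
```

View pics/a.png

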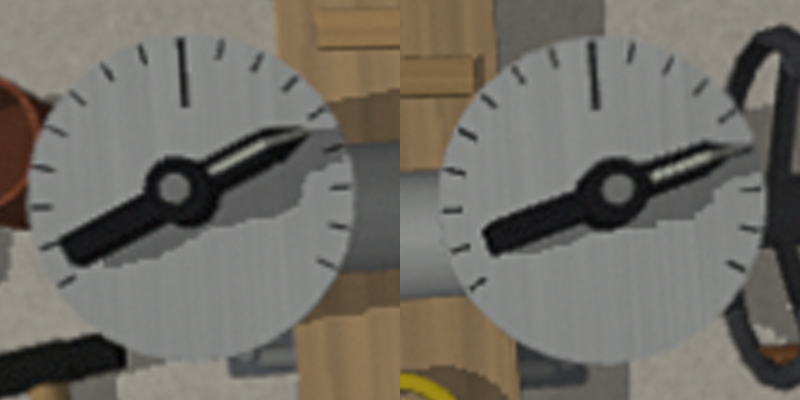

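Both pointers (white line) point right, so both dials are clockwise of the long line by about 1.1 to 1.3 rad and need CCW pushes. Next I'll measure each from close overhead with the wrist camera.

```bash
cat >> h.py <<'E'
def q_yaw(psi):  # tool down, jaw axis x at world angle psi
    return [0.,np.cos(psi/2),np.sin(psi/2),0.]
C={"L":np.array([.5037,.1889]),"R":np.array([.5317,-.1949])}
ZL=.30
def look(s,psi=.073,move=True):
    c=C[s]
    if move: 
        off=.069*np.array([np.sin(psi),-np.cos(psi)])
        move_pose([*(c+off),ZL],q_yaw(psi)); wait(.15)
    return snap("wrist")
def line_dir(m):
    p=np.argwhere(m)[:,::-1].astype(np.float32)
    v=cv2.fitLine(p,cv2.DIST_L2,0,.01,.01).ravel()
    # picture (col,row)=(-y,-x): world angle
    return np.array([-v[1],-v[0]]),np.array([v[2],v[3]]),len(p)
def measure(s,im,K,D,T,name=None,s_=4000,half=.1):
    c=C[s]; n=int(2*half*s_)
    g=cv2.cvtColor(rectify(im,K,D,T,c,.184,half,s_),cv2.COLOR_BGR2GRAY)
    h=cv2.cvtColor(rectify(im,K,D,T,c,.212,half,s_),cv2.COLOR_BGR2GRAY)
    if name: cv2.imwrite(f"pics/{name}.png",cv2.resize(np.hstack([g,h]),(800,400)))
    return g,h
E
python3 - <<'E'
from h import *
command_gripper(0)
p=get_tcp_pos();movel([p[0],p[1],.30],v=.3)
import pickle
d={}
for s in "RL":
    try: d[s]=look(s)
    except MotionError as e: print(s,e);continue
    measure(s,*d[s],name="m0"+s)
pickle.dump(d,open("d.pkl","wb"))
print(get_time(),get_joint_pos())
a=[cv2.imread(f"pics/m0{s}.png") for s in "LR"];cv2.imwrite("pics/m0.png",cv2.resize(np.vstack(a),(600,600)))
E
```

```text
5.6333 [ 2.07380624e-01  1.64634529e-01  1.74972932e+00 -9.48765697e-05
  1.22730212e+00  1.35860776e-01]
```

View pics/m0.png

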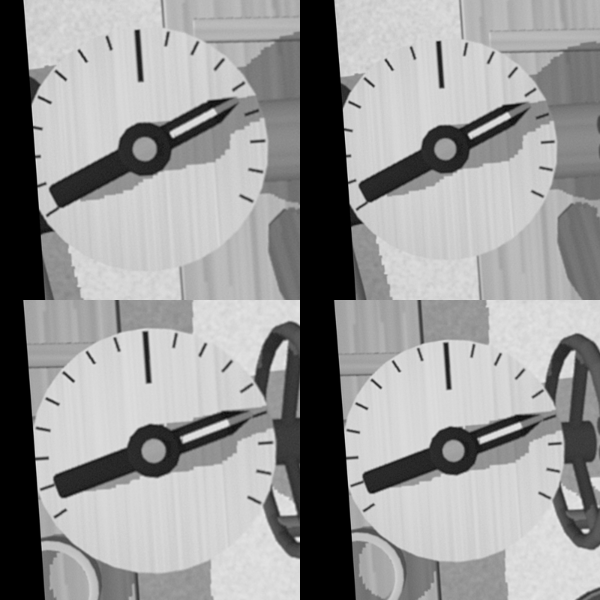

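The rectified views show both dials clearly, with index lines at about -64° (left) and -72° (right). Next: centres from the tick circle, yaw from the tick angles, handle direction from line fits.

```bash
cat >> h.py <<'E'
from scipy.optimize import least_squares
def analyse(s,im,K,D,T,name=None):
    g,h=measure(s,im,K,D,T,name); S=4000;H=.1;c=C[s]
    W=lambda p:np.array([c[0]+H-p[1]/S,c[1]+H-p[0]/S])
    def comps(m,lo,hi):
        o=[]
        for k in cv2.findContours(m.astype(np.uint8),cv2.RETR_LIST,cv2.CHAIN_APPROX_NONE)[0]:
            a=cv2.contourArea(k)
            if lo<a<hi: o.append((a,k))
        return o
    # black marks: darker than their surroundings
    bh=cv2.morphologyEx(g,cv2.MORPH_BLACKHAT,np.ones((41,41)))
    ticks=[];lng=None
    for a,k in comps(bh>45,80,4000):
        (x,y),(w,l),_=cv2.minAreaRect(k); w,l=sorted((w,l)); p=W((x,y))
        r=np.hypot(*(p-c))
        if l/S<.016 and l/S>.006 and w/S<.005 and .062<r<.09: ticks.append(p)
        if .028<l/S<.042 and w/S<.008 and .045<r<.075 and abs(np.arctan2(*(p-c)[::-1]))<.4: lng=k
    t=np.array(ticks)
    f=lambda q:np.hypot(t[:,0]-q[0],t[:,1]-q[1])-.075
    sol=least_squares(f,c,loss="soft_l1",f_scale=.0005); ctr=sol.x
    ok=np.abs(f(ctr))<.0015; t=t[ok]
    a=np.arctan2(t[:,1]-ctr[1],t[:,0]-ctr[0]);u=np.pi/12
    yaw=np.angle(np.mean(np.exp(1j*24*a)))/24
    res=np.std(np.angle(np.exp(1j*24*(a-yaw)))/24)
    m=np.zeros(g.shape,np.uint8);cv2.drawContours(m,[lng],-1,1,-1)
    d,p,_=line_dir(m); d=d*np.sign(d[0]); lyaw=np.arctan2(d[1],d[0])
    yaw+=u*np.round((lyaw-yaw)/u)
    # handle: black parts and the white line inside
    yy,xx=np.mgrid[0:h.shape[0],0:h.shape[1]]
    cp=np.array([(c[1]+H-ctr[1])*S,(c[0]+H-ctr[0])*S])
    r=np.hypot(xx-cp[0],yy-cp[1])/S
    dark=cv2.morphologyEx(((h<75)&(r<.062)).astype(np.uint8),cv2.MORPH_CLOSE,np.ones((23,23)))
    n,lab,st,_=cv2.connectedComponentsWithStats(dark); hm=lab==1+np.argmax(st[1:,4])
    d,p,_=line_dir(hm&(r>.02)&(r<.062))
    wl=cv2.erode(hm.astype(np.uint8),np.ones((9,9))).astype(bool)&(h>130)&(r>.021)
    dw,pw,nw=line_dir(wl)
    v=W(pw)-ctr; d=d*np.sign(d@v); dw=dw*np.sign(dw@v)
    out=dict(ctr=ctr,nt=len(t),res=res,yaw=yaw,lyaw=lyaw,bar=np.arctan2(d[1],d[0]),idx=np.arctan2(dw[1],dw[0]),radial=np.arctan2(v[1],v[0]),hub=W(p))
    print(s,{k:np.round(x,4).tolist() for k,x in out.items()},"dial",round(out["bar"]-yaw,4),round(out["idx"]-lyaw,4))
    return out
E
python3 - <<'E'
from h import *
import pickle
d=pickle.load(open("d.pkl","rb"))
o={s:analyse(s,*d[s]) for s in "LR"}
v=o["L"]["ctr"]-o["R"]["ctr"];print(np.hypot(*v),np.arctan2(-v[0],v[1]))
E
```

```text
L {'ctr': [0.5043, 0.1919], 'nt': 12, 'res': 0.0009, 'yaw': 0.0702, 'lyaw': 0.06970000267028809, 'bar': -1.078, 'idx': -1.077, 'radial': -1.0748, 'hub': [0.5024, 0.1954]} dial -1.1481 -1.1467
R {'ctr': [0.5311, -0.1973], 'nt': 15, 'res': 0.0017, 'yaw': 0.0698, 'lyaw': 0.06909999996423721, 'bar': -1.2073, 'idx': -1.2058, 'radial': -1.2035, 'hub': [0.5299, -0.1937]} dial -1.2771 -1.2749
0.39006377915673224 0.06881886124900857
```

Independent checks agree (hub spacing 390.06 mm against 390, yaw 0.070 three ways). Pushing left first, stopping about 0.1 rad short, then looking.

```bash
cat >> h.py <<'E'
CT={"L":np.array([.5043,.1919]),"R":np.array([.5311,-.1973])}; C=CT; YAW=.0700
Z=.196; RAD=.037
def pp(s,th,off): # pusher pose: beside the pointer when the pointer is at world angle th; off along ccw normal
    u=np.array([np.cos(th),np.sin(th)]);n=np.array([-u[1],u[0]])
    return CT[s]+RAD*u+off*n
def push(s,start,end,off=-.018,step=.15,v=.05,appr=-.034,zt=.27):
    """start,end: world angles of the pointer; off<0 pushes ccw, >0 cw"""
    mv=lambda th,o,z,v,**k:movel([*pp(s,th,o),z],q_yaw(th),v=v,**k)
    move_pose([*pp(s,start,appr),zt],q_yaw(start))
    if mv(start,appr,Z,.12,until_force=8): print("hit going down",get_tcp_pos()); mv(start,appr,zt,.1); return
    f0=get_ft_force()
    mv(start,off-np.sign(-off)*.004,Z,.06)
    n=max(1,int(np.ceil(abs(end-start)/step))); F=[]
    for th in np.linspace(start,end,n+1)[0:]:
        mv(th,off,Z,v); F.append(round(float(np.linalg.norm(get_ft_force()-f0)),1))
    print("F",F,"tcp err",np.round(get_tcp_pos()-[*pp(s,end,off),Z],4))
    mv(end,appr,Z,.1); mv(end,appr,zt,.2)
E
python3 - <<'E'
from h import *
push("L",-1.078,YAW-.10)
o=analyse("L",*look("L"),name="m1L")
print(get_time())
E
```

```text
F [0.5, 0.8, 0.9, 1.3, 0.9, 0.7, 1.1, 0.6] tcp err [-0.0002 -0.0001 -0.    ]
L {'ctr': [0.5043, 0.1919], 'nt': 15, 'res': 0.0005, 'yaw': 0.0697, 'lyaw': 0.06669999659061432, 'bar': -1.0776, 'idx': -1.0765, 'radial': -1.0759, 'hub': [0.5022, 0.1956]} dial -1.1474 -1.1431
11.5667
```

No contact was felt and the pointer didn't move, though the path should have swept through it. I'll put the tip back beside the pointer and look.

```bash
python3 - <<'E'
from h import *
print(get_grip_width(),get_tcp_pos(),get_ee_rot())
th=-1.078
move_pose([*pp("L",th,-.034),.27],q_yaw(th)); print(movel([*pp("L",th,-.034),Z],q_yaw(th),v=.12,until_force=8))
print(get_tcp_pos(),get_ee_rot(),get_joint_pos())
a=snap("scene")[0];b=snap("wrist")[0]
cv2.imwrite("pics/p.png",np.hstack([cv2.resize(a[110:290,280:460],(480,480)),cv2.resize(b,(320,240)).repeat(2,0)[:480]]))
E
```

```text
0.0065070866385342615 [0.5091181  0.12340235 0.29854713] [ 1.21458377e-04  9.99335635e-01  3.64284723e-02 -1.11362620e-03]
False
[0.49234199 0.14330911 0.19651243] [-2.90684737e-04  8.58233267e-01 -5.13259676e-01  2.82697309e-04] [2.60040689e-01 2.63757896e-01 1.87964813e+00 2.97607134e-07
 9.97375662e-01 1.33799786e+00]
```

View pics/p.png

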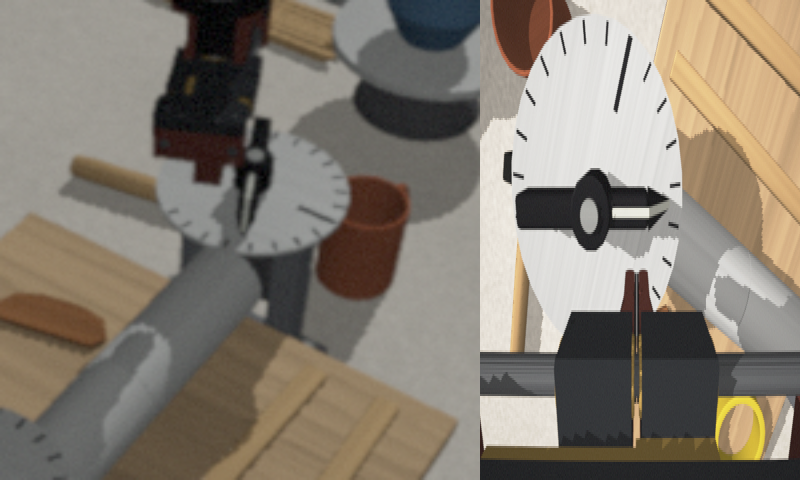

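The tip sits on the clockwise side of the pointer, and the tips are slim (tapered). I'll step in slowly and watch force, dial angle and the tip's projected position.

```bash
python3 - <<'E'
from h import *
th=-1.078; f0=get_ft_force()
im,K,D,T=snap("scene")
P=(get_tcp_pos()-T[:3,3])@T[:3,:3]*[1,-1,-1]
print("proj tcp scene",cv2.projectPoints(P[None],np.zeros(3),np.zeros(3),K,D)[0].ravel(), "seen ~(359,177)")
for o in(-.018,-.012,-.006,0.):
    hit=movel([*pp("L",th,o),Z],q_yaw(th),v=.03,until_force=12)
    print(o,hit,np.round(get_ft_force()-f0,1),np.round(get_tcp_pos(),4))
    if hit: break
b=snap("wrist")[0];a=snap("scene")[0]
cv2.imwrite("pics/p2.png",np.hstack([cv2.resize(b,(480,360)),cv2.resize(a[130:250,310:420],(320,360))]))
E
```

```text
proj tcp scene [357.09390553 184.25632558] seen ~(359,177)
-0.018 False [ 0.4  0.2 -0.8] [0.5058 0.1508 0.1958]
-0.012 False [0.2 0.8 1.1] [0.5114 0.1537 0.196 ]
-0.006 False [0.  0.3 0.5] [0.5167 0.1565 0.196 ]
0.0 False [ 0.3 -0.4 -0.2] [0.5219 0.1594 0.196 ]
```

View pics/p2.png

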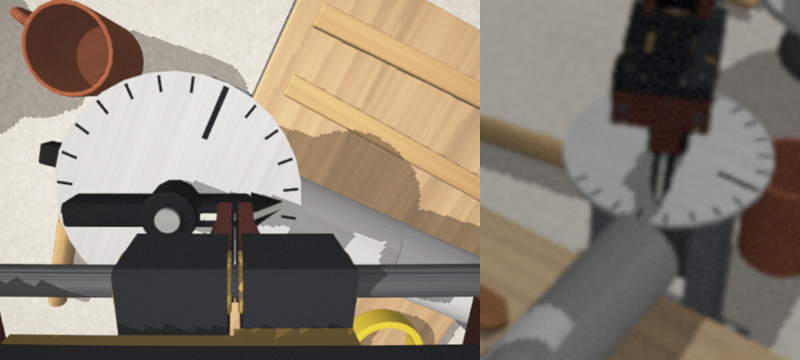

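The tip overlies the bar in view yet nothing was touched, so the real fingertip seems higher than the reported TCP. I'll check by projecting TCP at several heights, and by a light, force-guarded touch on the fixed plate beside the pointer.

```bash
python3 - <<'E'
from h import *
th=-1.078
im,K,D,T=snap("scene"); t=get_tcp_pos()
for z in (.196,.206,.216,.226):
    P=(np.array([t[0],t[1],z])-T[:3,3])@T[:3,:3]*[1,-1,-1]
    print(z,cv2.projectPoints(P[None],np.zeros(3),np.zeros(3),K,D)[0].ravel(),"seen (371,195)")
movel([*t[:2],.235],v=.1)
movel([*pp("L",th,-.034),.235],q_yaw(th),v=.1)
movel([*pp("L",th,-.034),.197],q_yaw(th),v=.1)
hit=movel([*pp("L",th,-.034),.160],q_yaw(th),v=.02,until_force=4)
print(hit,get_tcp_pos(),get_ft_force(),get_time())
movel([*pp("L",th,-.034),.235],q_yaw(th),v=.15)
E
```

```text
0.196 [372.08733193 186.38567132] seen (371,195)
0.206 [372.42640987 182.8811767 ] seen (371,195)
0.216 [372.77075384 179.32200147] seen (371,195)
0.226 [373.12048686 175.70686206] seen (371,195)
True [0.49184923 0.14321752 0.16237919] [-0.50683405 -0.34093243  4.51007946] 18.5917
```

```bash
python3 - <<'E'
from h import *
import h,pickle
d=pickle.load(open("d.pkl","rb"))
def rad(s,im,K,D,T,z):
    S=4000;c=C[s]
    g=cv2.cvtColor(rectify(im,K,D,T,c,z,.1,S),cv2.COLOR_BGR2GRAY)
    bh=cv2.morphologyEx(g,cv2.MORPH_BLACKHAT,np.ones((41,41)));t=[]
    for k in cv2.findContours((bh>35).astype(np.uint8),cv2.RETR_LIST,cv2.CHAIN_APPROX_NONE)[0]:
        (x,y),(w,l),_=cv2.minAreaRect(k);w,l=sorted((w,l))
        p=np.array([c[0]+.1-y/S,c[1]+.1-x/S])
        if .006<l/S<.018 and w/S<.006 and .06<np.hypot(*(p-c))<.095:t.append(p)
    t=np.array(t)
    r=least_squares(lambda q:np.hypot(t[:,0]-q[0],t[:,1]-q[1])-q[2],[*c,.075],loss="soft_l1",f_scale=.0005)
    return len(t),np.round(r.x,4)
for s in "LR":
  for z in (.162,.184,.200): print(s,z,"wrist",rad(s,*d[s],z),"top",rad(s,*snap("top"),z) if z==.184 else "")
# now: arm hovering; crops of scene and wrist
t=get_tcp_pos();print(t)
im,K,D,T=snap("scene")
cv2.imwrite("pics/p3.png",cv2.resize(im[100:250,300:460],(640,600),interpolation=cv2.INTER_CUBIC))
P=(t-T[:3,3])@T[:3,:3]*[1,-1,-1];uv=cv2.projectPoints(P[None],np.zeros(3),np.zeros(3),K,D)[0].ravel()
print("TCP in crop",(uv-[300,100])*4)
E
```

```text
L 0.162 wrist (17, array([0.5055, 0.1916, 0.0796])) top 
L 0.184 wrist (18, array([0.5052, 0.1913, 0.0743])) top (3, array([0.513 , 0.2063, 0.0893]))
L 0.2 wrist (17, array([0.5051, 0.191 , 0.0702])) top 
R 0.162 wrist (19, array([ 0.5311, -0.1975,  0.0806])) top 
R 0.184 wrist (18, array([ 0.5313, -0.1973,  0.0749])) top (18, array([ 0.5317, -0.1955,  0.0751]))
R 0.2 wrist (18, array([ 0.5313, -0.1973,  0.0709])) top 
[0.49096649 0.14298305 0.23373153]
TCP in crop [228.96197437 283.4974447 ]
```

View pics/p3.png

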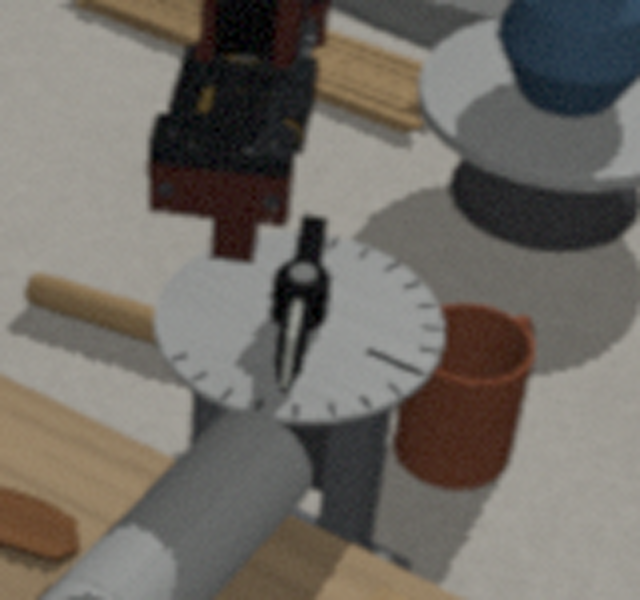

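Two cameras put the plate at 184 mm. The scene picture shows the finger end at crop (232,258), but the TCP projects to (229,283), i.e. about 18–21 mm lower. The touch gives 21.6 mm, so the tip really ends that far above the reported TCP. I'll set the push height relative to the touch.

```bash
echo 'Z=.1624+.011; RAD=.040; ZL=.29' >> h.py
python3 - <<'E'
from h import *
push("L",-1.078,YAW-.10,zt=.235)
o=analyse("L",*look("L"),name="m1L")
print(get_time())
E
```

```text
F [0.4, 1.7, 2.6, 2.8, 2.6, 3.2, 3.2, 2.9] tcp err [0.0003 0.0001 0.0002]Traceback (most recent call last):
  File "<stdin>", line 3, in <module>
  File "h.py", line 68, in analyse
    m=np.zeros(g.shape,np.uint8);cv2.drawContours(m,[lng],-1,1,-1)
                                 ~~~~~~~~~~~~~~~~^^^^^^^^^^^^^^^^^
cv2.error: OpenCV(4.12.0) /io/opencv/modules/imgproc/src/drawing.cpp:2426: error: (-215:Assertion failed) p.checkVector(2, CV_32S) > 0 in function 'fillPoly'
```

It pushes now at about 3 N. The pointer is covering the long line, so I'll make the long-line fit optional and use the tick yaw.

```bash
python3 - <<'E'
s=open("h.py").read()
s=s.replace("""    m=np.zeros(g.shape,np.uint8);cv2.drawContours(m,[lng],-1,1,-1)
    d,p,_=line_dir(m); d=d*np.sign(d[0]); lyaw=np.arctan2(d[1],d[0])
""","""    lyaw=.07
    if lng is not None:
        m=np.zeros(g.shape,np.uint8);cv2.drawContours(m,[lng],-1,1,-1)
        d,p,_=line_dir(m); d=d*np.sign(d[0]); lyaw=np.arctan2(d[1],d[0])
""")
open("h.py","w").write(s)
E
python3 - <<'E'
from h import *
o=analyse("L",*snap("wrist"),name="m1L")
print(get_time())
E
```

```text
L {'ctr': [0.5044, 0.1919], 'nt': 14, 'res': 0.0013, 'yaw': 0.0693, 'lyaw': 0.07, 'bar': -0.0161, 'idx': -0.0178, 'radial': -0.0157, 'hub': [0.5013, 0.192]} dial -0.0854 -0.0878
24.4083
```

```bash
python3 - <<'E'
from h import *
push("L",-.03,YAW-.014,zt=.235,appr=-.026)
o=analyse("L",*look("L"),name="m2L")
print(get_time())
push("R",-1.207,YAW-.014,zt=.235,step=.2)
o=analyse("R",*look("R"),name="m2R")
print(get_time())
E
```

```text
F [1.7, 2.3] tcp err [-0.     -0.0001  0.    ]
L {'ctr': [0.5043, 0.1919], 'nt': 15, 'res': 0.0008, 'yaw': 0.0698, 'lyaw': 0.07, 'bar': 0.0615, 'idx': 0.0617, 'radial': 0.0655, 'hub': [0.4998, 0.1916]} dial -0.0083 -0.0083
27.5583
F [1.9, 3.8, 3.1, 3.1, 4.0, 4.4, 3.0, 3.0] tcp err [0.0001 0.0001 0.0002]
R {'ctr': [0.5311, -0.1972], 'nt': 15, 'res': 0.0013, 'yaw': 0.0698, 'lyaw': 0.07, 'bar': 0.0634, 'idx': 0.0633, 'radial': 0.0671, 'hub': [0.5269, -0.1974]} dial -0.0065 -0.0067
33.925
```

Both are within 0.5°. There's time for one small trim each.

```bash
python3 - <<'E'
from h import *
for s,e in(("R",YAW-.009),("L",YAW-.008)):
    push(s,YAW-.04,e,zt=.235,appr=-.026)
    im=look(s); o=analyse(s,*im,name="m3"+s); print(get_time())
    cv2.imwrite(f"pics/w{s}.png",im[0])
cv2.imwrite("pics/m3.png",np.vstack([cv2.imread("pics/m3R.png"),cv2.imread("pics/m3L.png")])[:, :400].repeat(1,1)[:600*2][::1])
a=[cv2.imread(f"pics/m3{s}.png")[:,400:] for s in "LR"];cv2.imwrite("pics/m3.png",np.hstack(a))
E
```

```text
F [0.9, 0.9] tcp err [ 0. -0.  0.]
R {'ctr': [0.531, -0.1973], 'nt': 15, 'res': 0.0026, 'yaw': 0.0704, 'lyaw': 0.07, 'bar': 0.0654, 'idx': 0.0656, 'radial': 0.0712, 'hub': [0.5269, -0.1974]} dial -0.005 -0.0044
37.0833
F [2.8, 3.6] tcp err [-0.0001 -0.0002 -0.    ]
L {'ctr': [0.5044, 0.192], 'nt': 15, 'res': 0.0009, 'yaw': 0.0695, 'lyaw': 0.07, 'bar': 0.0666, 'idx': 0.0681, 'radial': 0.0692, 'hub': [0.4999, 0.1916]} dial -0.0029 -0.0019
41.4333
```

View pics/m3.png

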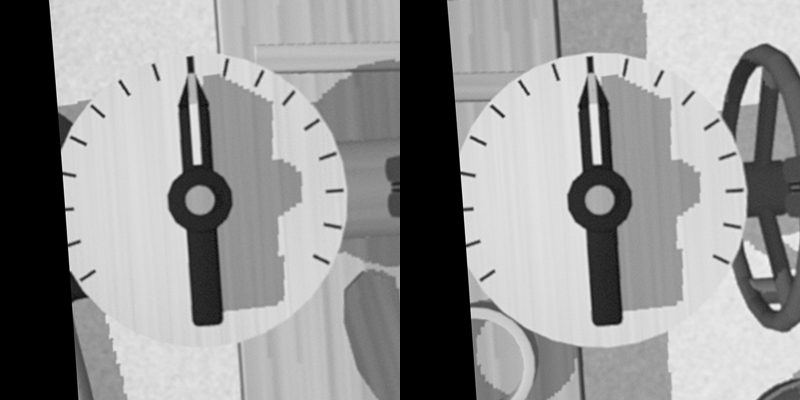

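Both noses sit right on their long lines, at (190,60) left and (590,62) right. The arm is clear above the dials, so I'm handing in.

```bash
python3 -c "
from station import *
job_done();print(get_time())"
```

```text
the job is handed in; nothing more can be done
the job is handed in; nothing more can be done
```

Both dials are set and the job is handed in. I turned each one counter-clockwise with the shut fingertips pushing on the side of its pointer, about 3–4 N and never gripping: the left from −1.15 rad, the right from −1.28 rad.

**Last checks:** from close overhead with the wrist camera, the left dial reads about −0.002 to −0.003 rad and the right about −0.005 rad. That is under 0.3°, and both pointer noses sit on their long lines in the picture. The clock read 41.4 s before hand-in, with the arm clear above the dials.

**What disagreed:**
- **Missed first push:** the first left push passed just above the handle and moved nothing. The fingertips end about 21.6 mm above the reported TCP. A light 4.5 N touch on the fixed left scale plate and the scene camera both showed this, so I lowered the push height to match.
- **Left dial from the top camera:** the tick fit failed there because the arm was in the way. I relied on the wrist camera, which gave the two dials 390.06 mm apart against 390 stated.
- **Loose items:** I touched none knowingly, but took no separate final picture of them.

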